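# Close the vacuum chamber of a pug mill

## Task

The vacuum chamber of the pug mill has been cleaned and its cover lies on the plywood board. Swing the lower clamp right out, clear of the recess, turn the cover so that its outline fits and lay it fully home in the recess, then swing both clamps in over it until they point straight across its edges. Last, with the cover clamped, open the vacuum valve until its handle is in line with the pipe; leave the other things on the table where they are.

Things in the scene. Friction and masses are not known exactly. Their poses are not given: they have to be found in the camera images.
- deck: Sloped face of the pug mill's chamber, pale cast metal, 200 by 200 mm (x -100 to 100, y -90 to 110), 29 deg from level, facing roughly the robot. Origin: the recess's centre, in the plane of the face; x up the slope, y (level) along the mill to its nozzle, z out of the face. A feed hopper stands 135 mm and more from the origin in -y, its top 75 mm higher than the origin.
- recess (a point): The same point and axes as the deck: the cover's recess, 10 mm deep, following the cover's outline with 2.5 mm play all round, a ledge floor round an open middle. Its slot for the cover's lug opens to +y at x -38.5 to -3.5 mm; its cut corner is at +x -y. With the cover home, cover_grip is at 0, 0, +33 mm here and cover_lug at -21, +80, -4 mm.
- cover_grip (a point): Middle of the cover's handle: a bar along y, 80 mm long, 16 wide (x), 18 high (z), over the plate's centre, 22 mm of air below it. The point is 43 mm above the plate's underside. z: out of the plate's top; x, y, z agree with the deck's when fitted. The cover (about 0.45 kg) starts flat on the board, handle up, turned by up to 2.4 rad either way from its fitted heading.
- cover_lug (a point): Middle of the lug's end, at -21, +80, -37 mm from cover_grip in the cover's axes (the same as this point's). The cover's plate: aluminium, 12 mm thick, 96 mm (x) by 120 mm (y), foot bevelled 2 mm, the +x -y corner cut off at 45 deg by 30 mm; the lug, 30 mm wide (x -36 to -6 mm), stands 20 mm out of the +y end.
- dog_low (a joint): Lower swing clamp: turn about a stud square to the deck at x -72, y 0 mm of it. 0 (a stop): the arm points in (+x of the deck), over the recess's edge; grows clockwise, seen looking onto the deck, to 1.75 rad; at 1.57 it points to -y, clear of the recess. Starts at 0 to 0.45, over the recess. Stays where left; about 2 N at the post turns it.
- dog_low_post (a point): Upright steel grip post of the lower clamp, 14 mm in diameter, square to the deck, its axis 32 mm from the stud. The point is on the axis 34 mm above the face; the post spans 11.5 to 48.5 mm above the face. The arm under it is 18 mm wide, reaches 51 mm from the stud, and its underside is 3.5 mm above the face (1.5 mm above a cover that is home).
- dog_high (a joint): Upper swing clamp, alike, about a stud at x +72, y 0 mm of the deck. 0 (a stop): the arm points in (-x of the deck); grows clockwise, seen looking onto the deck, to 1.75 rad; at 1.57 it points to +y of the deck. Starts at 1.3 to 1.6, clear of the recess.
- dog_high_post (a point): Grip post of the upper clamp; same sizes and height as the lower one's.
- valve (a joint): Vacuum ball valve: turn of its handle about the vertical stem. 0: shut, square to the pipe, pointing away from the mill to the operator's side; grows clockwise, seen from above, to 1.57: open, in line with the pipe, pointing along the deck's +y. Starts at 0 to 0.3. Stays where left; about 3 N near the tip turns it.
- valve_stem (a point): On the valve stem's axis, at half the handle's thickness, 119 mm above the table and 69 mm above the mill's base; pipe and valve body lie below it. It stands left of the deck, 65 mm beyond the deck's +y edge.
- valve_tip (a point): The end of the valve's handle, 94 mm from the stem and level with it. The handle is a flat bar 14 mm wide and 8 mm thick with a grey sleeve 17 mm wide and 11 mm thick on its outer 50 mm.
- board: The plywood board, 240 by 220 by 12 mm, fixed, on which the cover lies; origin at the centre of its underside.
- knife: Bystander: a flat wooden modelling knife, about 205 mm long, lying on the table.
- loop_tool: Bystander: a loop tool with wooden handle, about 170 mm long, lying on the table.
- beaker: Bystander: a fired clay beaker, 80 mm wide and 95 mm high.
- die: Bystander: a steel ring die, 100 mm across and 10 mm thick, lying on the table.
- tool_can: Bystander: a can 80 mm wide and 110 mm high holding wooden tools that stand up to 220 mm.
There are look-alikes about, which are no part of the job. Of the things shaped like the part that bears cover_grip, the aluminium one is meant.

How it is judged:
On the way, in this order (a step that is already met when the one before it is completed fails the run):
1. the lower clamp is swung clear of the recess (past 1.15 rad), the upper one still clear (value of joint dog_low above 1.15 rad and value of joint dog_high above 1.1 rad), for 0.1 s.
2. the cover lies home in the recess, the right way round, with both clamps still off it (z of cover_grip in the frame of deck below 0.0355 m and z of cover_lug in the frame of deck below -0.001 m and y of cover_lug in the frame of deck above 0.075 m and x of cover_lug in the frame of deck between -0.027 and -0.015 m and angle between the z axis of cover_grip and the z axis of deck, either way round below 0.05 rad and value of joint each of dog_low, dog_high above 1 rad), for 0.2 s.
3. both clamps are swung in over the cover (within 0.25 rad of straight across) (value of joint each of dog_low, dog_high below 0.25 rad and z of cover_grip in the frame of deck below 0.0355 m), for 0.2 s.
4. the vacuum valve is opened (past 1.3 rad) with the clamps still in (value of joint valve above 1.3 rad and value of joint each of dog_low, dog_high below 0.25 rad), for 0.2 s.
At the end, for the whole second after the job is handed in: The cover lies at rest fully home in the recess (within 2.5 mm of its seat in depth and 6 mm sideways at the lug, lug in its slot, square within 0.05 rad), both clamps point in over it within 0.25 rad, and the valve's handle is within 0.27 rad of in line with the pipe (all of step 4 and z of cover_grip in the frame of deck below 0.0355 m and z of cover_lug in the frame of deck below -0.001 m and y of cover_lug in the frame of deck above 0.075 m and x of cover_lug in the frame of deck between -0.027 and -0.015 m and angle between the z axis of cover_grip and the z axis of deck, either way round below 0.05 rad and linear speed of cover below 0.01 m/s); the robot touches nothing.
It fails at once if a bystander (knife, loop tool, beaker, die or tool can) is moved more than 40 mm from where it stood (distance of any of knife, loop_tool, beaker, die, tool_can from where it was at the start of the episode above 0.04 m).
It also fails if it takes over 69 s, if anything falls off the work surface, if the arm or the gripper's body presses on something with over 40 N, if the wrist force passes 120 N, or if a joint passes its speed limit or range.

## Robot

A 6-joint arm with a two-finger parallel gripper is mounted at the origin on the work surface. World frame = base frame: x ahead of the robot, y to its left, z up, the work surface at z = 0. Lengths are in m, angles in rad, forces in N, time in s.
With the tool pointing down it reaches from about 0.225 to 0.875 m from the base axis. Payload 3.4 kg.
Tool frame: the origin (TCP) lies between the finger pads; the fingertips stand 19 mm ahead of it and the grasp point (between the pads) is the TCP; z points along the fingers, y is the line along which they close (so a half turn about z gives the same grasp; the last joint's range is limited). The gripper opens to 85 mm and grips with 20 to 120 N. Pads are 22 mm wide; open, the fingers measure 114 mm over their backs; the gripper's body (76 mm by 85 mm) begins 54 mm behind the grasp point. The pads swing forward as they close: fully open they stand 13 mm farther back than shut.
Start: joints at [1.164, 0.276, 1.505, -0, 1.361, -0.121], TCP at [0.162, 0.552, 0.25] pointing down, gripper open.
Joint ranges: [-2.89, 2.89], [-0.75, 2.08], [0.22, 2.7], [-1.18, 4.32], [0.11, 2.71], [-2.7, 2.7]. Speed limits (rad/s): [2.57, 2.57, 3.14, 3.14, 3.14, 3.14].

## Interface

Orientations are given as a unit quaternion [w, x, y, z].
In Python, from rig import get_state, imaging, ticket gives the robot as it stands. The module is installed in compiled form; this text tells all that it offers.
- The arm moves only by the shell command python3 -m inch 'ROWS' [FORCE]. ROWS is JSON, a list of rows, each an object with "claw": the opening, from -1 (shut) to 1 (fully open); "travel": the shift along the world's x, y, z in units of 200 mm (1.0 is 200 mm), a list of three; "turn": the turn about the world's z in units of 180 degrees (1.0 is 180 degrees). A call has 1 to 5 rows; each row is the pose to reach, as a shift and turn from the pose commanded when the call began, turning the shorter way round; what a row does not reach only later rows make up. A row lasts 1/10 s, in which the tool goes at most 50 mm and 8.59 degrees, less where a joint would pass 70% of its speed; a pose out of reach is approached as far as the arm can. A call with a number of a shift or a turn outside -1 to 1 is refused whole. A call with a gripper value outside its range is refused whole. The fingers move at their own pace and stop on an object; FORCE is the grip in N (left out, the last holds). Time passes only in rows, so rows that repeat a pose let the fingers close. It gives the time, the measured TCP pose, the force, the opening and the grip force at its end, in the units of the state.
- get_state(): the state, without advancing time (a new reading comes with each control period).
- imaging.get_image(name): name is "scene" or "top"; returns the picture (384x512x3 uint8, red, green, blue); there is no depth.
- imaging.camera_params(name): a dict with "camera_matrix" (3x3 intrinsics, pixels), "cam_to_world" (4x4, takes a point from camera to world coordinates). Camera axes: x right, y down, z forward; pixel columns grow to the right and rows downward; lengths in m; the calibration is good to about 2 mm. A picture is of the moment at which its call begins. camera_params takes no time and is no camera call.
- ticket.sign_off(): hands the job in; it is judged then, once.
The state is a dict: "clock": time; "qpos": joint angles; "qd": joint speeds; "effort": joint torques, N m; "position": TCP position; "ee_rot": TCP orientation; "contact_force": force on the tool from outside, world axes, zero at the start; "moment": the same for the moment, N m; "width": finger opening in m; "gripper_force": force on a finger pad.
Only numpy, scipy, OpenCV 4.12 (cv2) and the standard library are available. Lean on these libraries where they do the work, as an engineer would, in place of code of your own. Each camera call takes 0.05 s, during which the arm holds its last target. There are 200 camera calls.

## Working session

There is one attempt and no reset: what is moved stays moved. The work goes in short steps, Python scripts to look and compute and a shell command to move; the robot and the scene stay as the last step left them, time stands still between calls to the robot, and variables do not carry over. Pictures are saved under pics/ and viewed, at most 10 in all, crops included, and the job is handed in when it is done.

```bash
mkdir -p pics
python3 - <<'E'
from rig import get_state, imaging
import cv2,numpy as np
np.set_printoptions(precision=4,suppress=True)
for n in("scene","top"):
    cv2.imwrite(f"pics/{n}0.png",imaging.get_image(n)[:,:,::-1])
    p=imaging.camera_params(n);print(n,p["camera_matrix"],p["cam_to_world"])
s=get_state();print(s["clock"],s["position"],s["ee_rot"],s["width"])
E
python3 - <<'E'
import cv2
for n in("scene","top"):
    im=cv2.imread(f"pics/{n}0.png");cv2.imwrite(f"pics/{n}0b.png",cv2.resize(im,(800,600),interpolation=cv2.INTER_CUBIC))
E
```

```text
scene [[439.8512   0.     260.6102]
 [  0.     439.8512 190.3   ]
 [  0.       0.       1.    ]] [[-0.4469  0.6079 -0.6563  1.22  ]
 [ 0.8945  0.2939 -0.3368  0.5278]
 [-0.0119 -0.7376 -0.6751  0.9137]
 [ 0.      0.      0.      1.    ]]
top [[350.7501   0.     257.2225]
 [  0.     350.7501 192.7045]
 [  0.       0.       1.    ]] [[-0.0149 -0.9878  0.1548  0.313 ]
 [-0.9999  0.0142 -0.0056  0.1462]
 [ 0.0033 -0.1549 -0.9879  1.1167]
 [ 0.      0.      0.      1.    ]]
0.1 [0.1619 0.5512 0.2495] [-0.0002  0.1424  0.9898 -0.0008] 0.0854094786285536
```

View pics/scene0b.png

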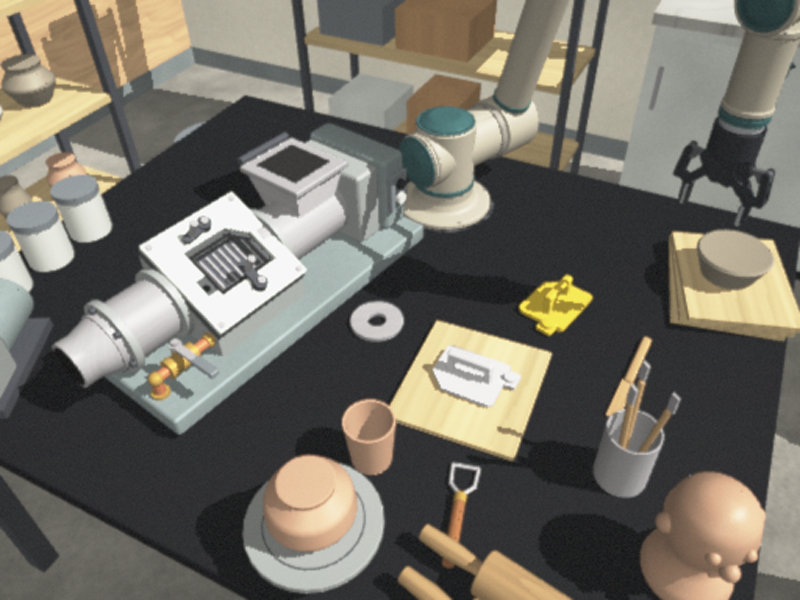

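View pics/top0b.png

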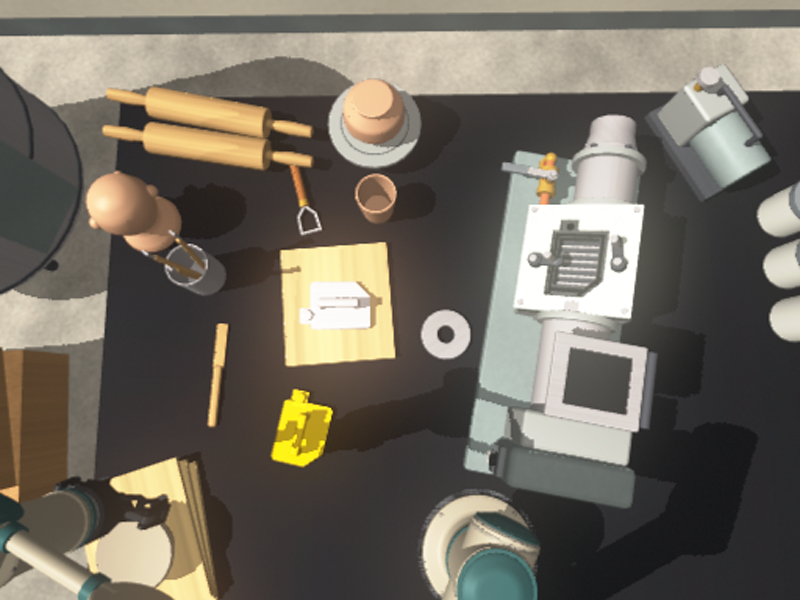

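The scene shows the mill with its white deck (scene ≈(222,262), top ≈(578,260)), dog_low over the recess and dog_high clear. The aluminium cover is on the board with its lug to world +y (top ≈(340,303)), and the yellow look-alike sits apart from it. The valve handle is at top ≈(530,170). Next I'll look closer at these.

```bash
cat > h.py <<'E'
import cv2,numpy as np
from rig import imaging
np.set_printoptions(precision=4,suppress=True)
P={n:imaging.camera_params(n) for n in("scene","top")}
def ray(n,uv):
    K,T=P[n]["camera_matrix"],P[n]["cam_to_world"]
    d=T[:3,:3]@np.linalg.solve(K,[uv[0],uv[1],1]);return T[:3,3],d/np.linalg.norm(d)
def onz(n,uv,z):
    o,d=ray(n,uv);return o+d*(z-o[2])/d[2]
def tri(a,b):
    o1,d1=ray("scene",a);o2,d2=ray("top",b)
    s=np.linalg.lstsq(np.c_[d1,-d2],o2-o1,rcond=None)[0]
    p,q=o1+s[0]*d1,o2+s[1]*d2;return (p+q)/2,np.linalg.norm(p-q)
def proj(n,X):
    T=np.linalg.inv(P[n]["cam_to_world"]);c=P[n]["camera_matrix"]@(T[:3,:3]@np.asarray(X)+T[:3,3]);return c[:2]/c[2]
def crop(im,x0,y0,w,h,k):
    c=cv2.resize(im[y0:y0+h,x0:x0+w],(w*k,h*k),interpolation=cv2.INTER_CUBIC)
    for i in range(0,w,10): cv2.putText(c,str(x0+i),(i*k,8),0,.3,(0,0,255),1);cv2.line(c,(i*k,10),(i*k,14),(0,0,255),1)
    for i in range(0,h,10): cv2.putText(c,str(y0+i),(0,i*k+3),0,.3,(0,0,255),1)
    return c
E
python3 - <<'E'
from h import *
s=cv2.imread("pics/scene0.png");t=cv2.imread("pics/top0.png")
A=crop(s,85,120,114,86,4)[:300,:400];A=crop(s,85,120,100,75,4);B=crop(t,320,95,100,115,4)[:300]
B=crop(t,325,128,100,75,4);C=crop(s,270,215,66,50,6)[:300,:396];D=crop(t,186,172,66,50,6)[:300,:396]
C=cv2.copyMakeBorder(C,0,0,0,4,0);D=cv2.copyMakeBorder(D,0,0,0,4,0)
cv2.imwrite("pics/m1.png",np.vstack([np.hstack([A,B]),np.hstack([C,D])]))
for n,im in(("scene",s),("top",t)):
    m=(im.min(2)>200).astype(np.uint8)
    cs,_=cv2.findContours(m,0,2)
    for c in cs:
        if cv2.contourArea(c)>300:
            h=cv2.convexHull(c);a=cv2.approxPolyDP(h,.04*cv2.arcLength(h,True),True)
            print(n,cv2.contourArea(c),a[:,0].tolist())
E
```

```text
scene 844.5 [[277, 236], [288, 221], [333, 240], [312, 259], [283, 248]]
scene 602.5 [[65, 204], [78, 222], [52, 236], [41, 221]]
scene 467.5 [[257, 203], [253, 212], [243, 215], [226, 207], [227, 200], [237, 194], [249, 195]]
scene 917.5 [[98, 182], [112, 202], [84, 220], [66, 197]]
scene 415.5 [[38, 142], [45, 165], [31, 171], [22, 151]]
scene 354.0 [[63, 125], [70, 145], [57, 153], [49, 133]]
scene 5854.0 [[215, 113], [195, 173], [142, 212], [90, 159], [147, 123]]
scene 486.0 [[471, 14], [421, 4], [468, 0]]
top 371.5 [[278, 333], [285, 338], [285, 372], [280, 378], [271, 356]]
top 1103.5 [[336, 264], [383, 274], [400, 285], [399, 295], [344, 286]]
top 3330.5 [[352, 205], [412, 223], [406, 275], [349, 264]]
top 649.5 [[289, 200], [296, 204], [299, 218], [293, 226], [281, 228], [272, 221], [271, 208]]
top 1055.0 [[235, 189], [235, 209], [192, 206], [200, 180], [227, 180]]
top 5838.0 [[395, 101], [411, 131], [403, 202], [328, 196], [338, 131]]
```

View pics/m1.png

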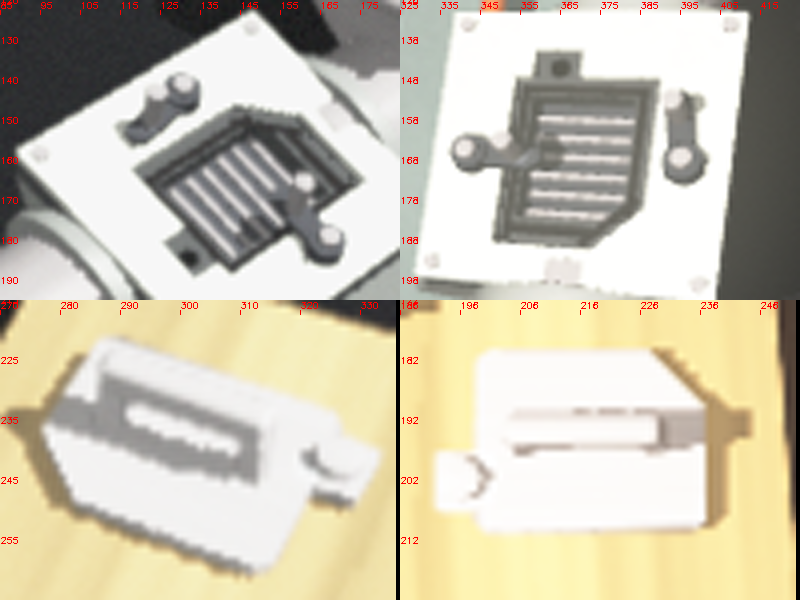

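The crops show the deck corners at scene (89.5,157.5), (148.5,123.5), (195,173) and (142,212). In the top view they are at (412,132), (404.5,205), (330,196.5) and (339,131). The cover's bar in the top view runs u≈205–229, v≈192–196, and the cut corner is at upper right. Next I'll compute poses from these.

```bash
cat > deck.py <<'E'
from h import *
from scipy.optimize import least_squares
def R(yaw,t=np.radians(29)):
    y=np.array([np.cos(yaw),np.sin(yaw),0]);h=np.array([np.sin(yaw),-np.cos(yaw),0])
    x=h*np.cos(t)+np.array([0,0,np.sin(t)]);return np.c_[x,y,np.cross(x,y)]
L=np.array([[.1,.11,0],[.1,-.09,0],[-.1,-.09,0],[-.1,.11,0]])
E
python3 - <<'E'
from deck import *
S=[(89.5,157.5),(148.5,123.5),(195,173),(142,212)];T=[(412,132),(404.5,205),(330,196.5),(339,131)]
X=[]
for a,b in zip(S,T):
    p,e=tri(a,b);X.append(p);print(p,e)
X=np.array(X);print([np.linalg.norm(X[i]-X[i-1]) for i in range(4)])
f=lambda q:np.r_[tuple(np.r_[proj("scene",q[:3]+R(q[3])@l)-a,proj("top",q[:3]+R(q[3])@l)-b] for l,a,b in zip(L,S,T))]
r=least_squares(f,[*X.mean(0),0]);q=r.x;print("deck",q,"res",r.fun);np.save("deck.npy",q)
W=lambda l:q[:3]+R(q[3])@np.array(l)
for n,l in dict(studL=(-.072,0,.01),studH=(.072,0,.01),ptopL0=(-.04,0,.0485),ptopH157=(.072,.032,.0485),slot=(-.021,.08,0)).items():
    print(n,W(l),proj("scene",W(l)),proj("top",W(l)))
# posts: dog angle from post top, top views of candidates, plane z=.0485 of deck
def ond(n,uv,h):
    o,d=ray(n,uv);Rm=R(q[3]);a=Rm.T@(o-q[:3]);b=Rm.T@d;return a+b*(h-a[2])/b[2]
for n,uv in [("top",(350,163)),("top",(341,165)),("top",(395,152.5)),("top",(396,168)),("scene",(160.5,165.5)),("scene",(167,180)),("scene",(129.5,141.5)),("scene",(123,144))]:
    print(n,uv,ond(n,uv,.0485)*1e3,ond(n,uv,.012)*1e3)
# cover
print("plate corners top z.024",[onz("top",u,.024)[:2] for u in [(199,180.5),(235,210),(199,210),(235,189)]])
print("lug end",onz("top",(192,202.5),.022)); 
print("bar ends z.064",onz("top",(204.5,194),.064),onz("top",(229,194),.064))
# valve
print("valve tri tip",tri((138,239.5),(322,106.5)))
E
```

```text
[ 0.6157 -0.2799  0.2089] 0.002208798940522995
[ 0.4174 -0.2435  0.2055] 0.00125068797469957
[ 0.4567 -0.0707  0.1122] 0.0014222783008881266
[ 0.6516 -0.1051  0.1177] 0.0005554006852079076
[np.float64(0.20038427355517466), np.float64(0.20157635854932457), np.float64(0.20027119023678502), np.float64(0.19799402543768452)]
deck [ 0.5254 -0.1729  0.1608 -0.1977] res [ 0.1567  0.0968  0.5697 -0.4487 -0.2949 -0.5049 -0.6744 -1.0324  1.0622
 -0.3391 -0.17    0.661  -0.363   0.7968  0.9006  0.8782]
studL [ 0.5388 -0.1064  0.1347] [166.5828 180.6876] [342.9214 166.7626]
studH [ 0.514  -0.2299  0.2045] [130.6    142.9996] [396.1101 169.2165]
ptopL0 [ 0.5369 -0.1156  0.1838] [161.2157 165.2199] [350.708  163.2646]
ptopH157 [ 0.5491 -0.2179  0.2381] [122.9244 140.9468] [395.5786 153.1472]
slot [ 0.6075 -0.1706  0.1506] [130.0707 184.6479] [365.4691 141.6813]
top (350, 163) [-42.0396   0.6686  48.5   ] [-52.6959  11.4563  12.    ]
top (341, 165) [-66.109   -6.1066  48.5   ] [-77.7212   4.4121  12.    ]
top (395, 152.5) [70.3901 33.7114 48.5   ] [64.1994 45.8115 12.    ]
top (396, 168) [77.5699 -7.6875 48.5   ] [71.6644  2.7683 12.    ]
scene (160.5, 165.5) [-39.5378   2.1064  48.5   ] [-28.1178 -17.4691  12.    ]
scene (167, 180) [-81.5625  17.7126  48.5   ] [-71.6625  -1.2984  12.    ]
scene (129.5, 141.5) [61.3973 19.2642 48.5   ] [76.4678  0.3092 12.    ]
scene (123, 144) [64.7213 37.9159 48.5   ] [79.9121 19.6355 12.    ]
plate corners top z.024 [array([0.5261, 0.3239]), array([0.4305, 0.2103]), array([0.4322, 0.3229]), array([0.4971, 0.21  ])]
lug end [0.4564 0.3454 0.022 ]
bar ends z.064 [0.4764 0.3002 0.064 ] [0.4753 0.2259 0.064 ]
valve tri tip (array([ 0.7294, -0.0579,  0.1155]), np.float64(0.0005469350982160522))
```

```bash
cat >> deck.py <<'E'
def W(l):
    q=np.load("deck.npy");return q[:3]+R(q[3])@np.array(l)/1e3
def tip(x,y,h=20): return W((x,y,h))+[0,0,.019]
E
python3 - <<'E'
from deck import *
print("stem?",onz("top",(350,110),.125),onz("top",(322,106.5),.119))
prev=np.array([.1619,.5512,.2495])
for p in [(-40,36,60),(-40,36,20),(-40,25,20),(-35,-5,20),(-47,-28,20),(-52,-31,20)]:
    t=tip(*p);print(p,t,"units from prev",(t-prev)/.2);prev=t
E
```

```text
stem? [ 0.7135 -0.1391  0.125 ] [ 0.7281 -0.0575  0.119 ]
(-40, 36, 60) [ 0.5733 -0.1172  0.2129] units from prev [ 2.0571 -3.3418 -0.183 ]
(-40, 36, 20) [ 0.5695 -0.1362  0.1779] units from prev [-0.019  -0.0951 -0.1749]
(-40, 25, 20) [ 0.5587 -0.134   0.1779] units from prev [-0.0539  0.0108  0.    ]
(-35, -5, 20) [ 0.5285 -0.1324  0.1803] units from prev [-0.1514  0.008   0.0121]
(-47, -28, 20) [ 0.508  -0.1176  0.1745] units from prev [-0.1025  0.074  -0.0291]
(-52, -31, 20) [ 0.5059 -0.1127  0.1721] units from prev [-0.0104  0.0244 -0.0121]
```

```bash
python3 -m inch '[{"claw":-1,"travel":[0.51,-0.84,0.1],"turn":0},{"claw":-1,"travel":[0.51,-0.84,0.1],"turn":0},{"claw":-1,"travel":[0.51,-0.84,0.1],"turn":0},{"claw":-1,"travel":[0.51,-0.84,0.1],"turn":0},{"claw":-1,"travel":[0.51,-0.84,0.1],"turn":0}]'
python3 -m inch '[{"claw":-1,"travel":[0.51,-0.84,0],"turn":0},{"claw":-1,"travel":[0.51,-0.84,0],"turn":0},{"claw":-1,"travel":[0.51,-0.84,0],"turn":0},{"claw":-1,"travel":[0.51,-0.84,0],"turn":0},{"claw":-1,"travel":[0.51,-0.84,0],"turn":0}]'
python3 -m inch '[{"claw":-1,"travel":[0.51,-0.84,0],"turn":0},{"claw":-1,"travel":[0.51,-0.84,0],"turn":0},{"claw":-1,"travel":[0.51,-0.84,0],"turn":0},{"claw":-1,"travel":[0.51,-0.84,0],"turn":0},{"claw":-1,"travel":[0.51,-0.84,0],"turn":0}]'
python3 -m inch '[{"claw":-1,"travel":[0.51,-0.82,0],"turn":0},{"claw":-1,"travel":[0.51,-0.82,0],"turn":0},{"claw":-1,"travel":[0.51,-0.82,0],"turn":0},{"claw":-1,"travel":[0.51,-0.82,0],"turn":0},{"claw":-1,"travel":[0.51,-0.82,0],"turn":0}]'
```

```text
clock: 0.6
position: [0.2664, 0.3794, 0.2708]
ee_rot: [0.001, 0.145, 0.989, -0.001]
contact_force: [-0.5, 0.1, -0.0]
width: 0.0122
gripper_force: 0.0
clock: 1.1
position: [0.3688, 0.2119, 0.2701]
ee_rot: [0.001, 0.146, 0.989, -0.001]
contact_force: [-0.3, 1.7, 0.5]
width: -0.0001
gripper_force: 0.0
clock: 1.6
position: [0.4713, 0.0445, 0.2698]
ee_rot: [0.001, 0.145, 0.989, -0.001]
contact_force: [0.1, 0.4, 0.1]
width: 0.0
gripper_force: 0.0
clock: 2.1
position: [0.5731, -0.1188, 0.2689]
ee_rot: [0.0, 0.144, 0.99, -0.001]
contact_force: [-1.1, 0.6, 0.1]
width: -0.0003
gripper_force: 0.0
```

```bash
python3 -m inch '[{"claw":-1,"travel":[-0.02,-0.087,-0.23],"turn":0},{"claw":-1,"travel":[-0.02,-0.087,-0.455],"turn":0},{"claw":-1,"travel":[-0.02,-0.087,-0.455],"turn":0},{"claw":-1,"travel":[-0.02,-0.087,-0.455],"turn":0}]'
python3 -m inch '[{"claw":-1,"travel":[-0.05,0.005,0],"turn":0},{"claw":-1,"travel":[-0.1,0.01,0.005],"turn":0},{"claw":-1,"travel":[-0.15,0.015,0.01],"turn":0},{"claw":-1,"travel":[-0.205,0.019,0.012],"turn":0}]'
python3 -m inch '[{"claw":-1,"travel":[-0.03,0.01,-0.005],"turn":0},{"claw":-1,"travel":[-0.07,0.04,-0.015],"turn":0},{"claw":-1,"travel":[-0.1,0.07,-0.03],"turn":0},{"claw":-1,"travel":[-0.115,0.1,-0.04],"turn":0},{"claw":-1,"travel":[-0.115,0.1,-0.04],"turn":0}]'
python3 - <<'E'
from h import *
s=imaging.get_image("scene")[:,:,::-1];t=imaging.get_image("top")[:,:,::-1]
cv2.imwrite("pics/s2.png",s);cv2.imwrite("pics/t2.png",t)
cv2.imwrite("pics/m2.png",np.hstack([crop(s,85,110,100,100,4),crop(t,325,110,100,100,4)]))
E
```

```text
clock: 2.5
position: [0.566, -0.1317, 0.1794]
ee_rot: [-0.001, 0.142, 0.99, 0.001]
contact_force: [0.4, -0.3, 1.4]
width: -0.0002
gripper_force: 0.0
clock: 2.9
position: [0.5254, -0.1304, 0.1836]
ee_rot: [0.002, 0.142, 0.99, -0.001]
contact_force: [2.0, -1.3, 0.5]
width: -0.0
gripper_force: 1.1
clock: 3.4
position: [0.5004, -0.1085, 0.1729]
ee_rot: [-0.002, 0.142, 0.99, 0.001]
contact_force: [-0.4, -0.6, 0.5]
width: 0.0
gripper_force: 0.4
```

View pics/m2.png

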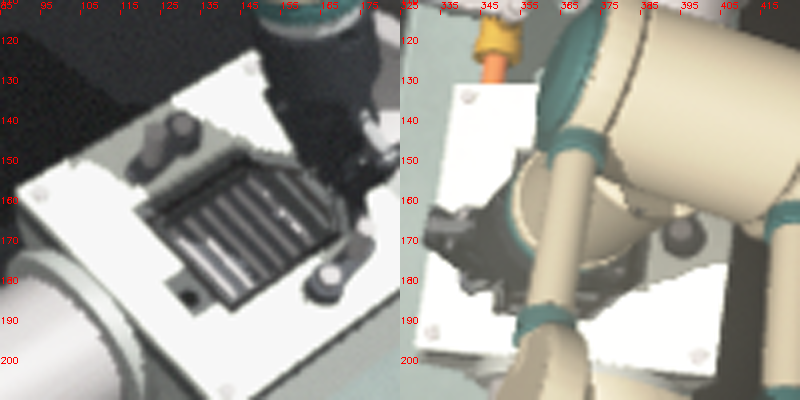

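The lower clamp now points along −y of the deck (stud at scene (168,178), post up-right of it), clear of the recess. Next I'll retreat, go to the cover and refine its pose.

```bash
python3 -m inch '[{"claw":-1,"travel":[0.02,-0.02,0.25],"turn":0},{"claw":-1,"travel":[0.02,-0.02,0.5],"turn":0},{"claw":-1,"travel":[0.02,-0.02,0.6],"turn":0}]'
python3 -m inch '[{"claw":1,"travel":[-0.05,0.3,0],"turn":0.04},{"claw":1,"travel":[-0.05,0.5,0],"turn":0.087},{"claw":1,"travel":[-0.05,0.75,0],"turn":0.087},{"claw":1,"travel":[-0.05,0.8,0],"turn":0.087},{"claw":1,"travel":[-0.05,0.8,0],"turn":0.087}]'
python3 - <<'E'
from h import *
from rig import get_state
print(get_state()["position"],get_state()["ee_rot"])
for n,u in dict(L=(198.6,200),R=(236.3,200),T=(210,179.9),B=(210,209.4),lug=(191.75,201.7),lugT=(195,196.6),lugB=(195,206.9),barL=(204.1,193.6),barR=(228.6,193.6)).items():
    print(n,onz("top",u,.064 if "bar" in n else .024))
s=cv2.imread("pics/scene0.png")
for n,X in dict(c1=(.526,.325,.024),barTL=(.47,.304,.064),barTR=(.47,.225,.064),lug=(.457,.345,.024)).items(): print(n,proj("scene",X))
s=imaging.get_image("scene")[:,:,::-1];t=imaging.get_image("top")[:,:,::-1]
cv2.imwrite("pics/s3.png",s);cv2.imwrite("pics/t3.png",t)
cv2.imwrite("pics/m3.png",np.vstack([np.hstack([crop(s,270,210,66,55,6),crop(t,186,170,66,55,6)]),cv2.copyMakeBorder(np.hstack([crop(s,85,120,100,62,4)[:248,:396],crop(t,325,130,100,62,4)[:248,:396]]),0,0,0,0,0)]))
E
```

```text
clock: 3.8
position: [0.5082, -0.1141, 0.2981]
ee_rot: [0.003, 0.142, 0.99, -0.0]
contact_force: [-0.5, -0.5, 0.3]
width: -0.0004
gripper_force: 0.0
clock: 4.3
position: [0.4959, 0.0479, 0.2935]
ee_rot: [-0.0, 0.004, 1.0, 0.0]
contact_force: [0.3, -0.3, 0.1]
width: 0.0719
gripper_force: 0.0
[0.4959 0.0479 0.2935] [-0.0004  0.0044  1.      0.0003]
L [0.4638 0.3245 0.024 ]
R [0.462  0.2061 0.024 ]
T [0.5275 0.2891 0.024 ]
B [0.4336 0.2885 0.024 ]
lug [0.4587 0.3459 0.024 ]
lugT [0.4747 0.3359 0.024 ]
lugB [0.4421 0.3355 0.024 ]
barL [0.4776 0.3015 0.064 ]
barR [0.4765 0.2271 0.064 ]
c1 [315.0825 258.6478]
barTL [316.5015 230.7696]
barTR [288.6126 221.1028]
lug [331.7054 242.7409]
```

View pics/m3.png

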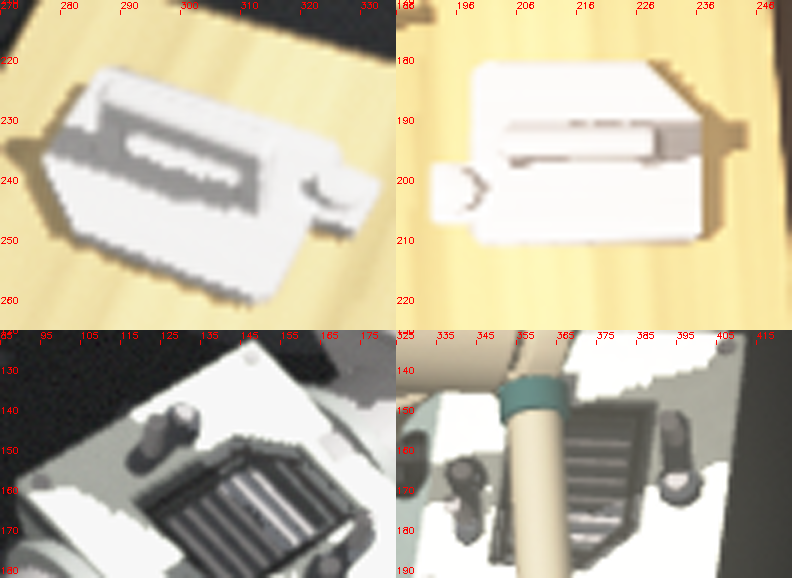

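```bash
python3 -m inch '[{"claw":1,"travel":[-0.05,0.2,0],"turn":0},{"claw":1,"travel":[-0.08,0.45,0],"turn":0},{"claw":1,"travel":[-0.085,0.7,0],"turn":0},{"claw":1,"travel":[-0.085,0.8,0],"turn":0},{"claw":1,"travel":[-0.085,0.8,0],"turn":0}]'
python3 -m inch '[{"claw":1,"travel":[0,0.285,-0.25],"turn":0},{"claw":1,"travel":[0,0.285,-0.5],"turn":0},{"claw":1,"travel":[0,0.285,-0.85],"turn":0},{"claw":1,"travel":[0,0.285,-0.85],"turn":0},{"claw":1,"travel":[0,0.285,-0.85],"turn":0}]'
python3 -m inch '[{"claw":1,"travel":[0,0,0],"turn":0}]'
python3 - <<'E'
from h import *
s=imaging.get_image("scene")[:,:,::-1];t=imaging.get_image("top")[:,:,::-1]
cv2.imwrite("pics/s4.png",s);cv2.imwrite("pics/t4.png",t)
cv2.imwrite("pics/m4.png",np.hstack([crop(s,265,180,80,100,5),crop(t,180,130,80,100,5)]))
E
```

```text
clock: 4.9
position: [0.4797, 0.207, 0.2933]
ee_rot: [-0.0, 0.006, 1.0, 0.0]
contact_force: [1.6, -0.8, -0.5]
width: 0.0852
gripper_force: 0.0
clock: 5.4
position: [0.4759, 0.2595, 0.1185]
ee_rot: [-0.006, 0.007, 1.0, -0.003]
contact_force: [-0.7, -1.3, 0.7]
width: 0.0854
gripper_force: 0.0
clock: 5.5
position: [0.4801, 0.2615, 0.124]
ee_rot: [-0.0, 0.007, 1.0, -0.0]
contact_force: [-0.9, 0.6, -0.1]
width: 0.0852
gripper_force: 0.0
```

View pics/m4.png

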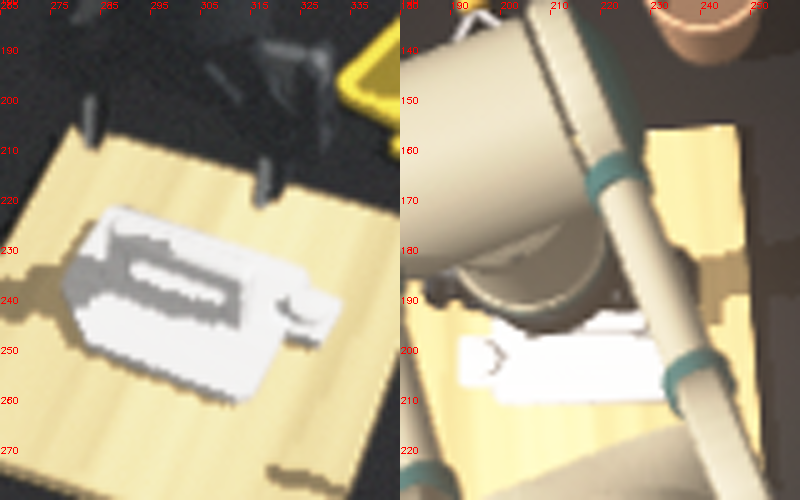

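The fingertips show at scene (283,209) and (317,221), straddling the bar's line. I'll check this against the kinematics.

Run:
```python
from h import *
for z in(.105,.118): print(z,onz("scene",(283.1,208.9),z),onz("scene",(316.9,220.7),z),[proj("scene",(.4801,.2615+d,z)) for d in(-.05,-.0427,.0427,.05)])
# bar in scene: near-bottom edge dark ends & top edges
for c in[(.479,.265)]:
    for dx in(-.008,.008):
        print([proj("scene",(c[0]+dx,c[1]+d,z)) for d in(-.04,.04) for z in(.046,.064)])
    print("air",[proj("scene",(c[0]+.008,c[1]+d,z)) for d in(-.03,.03) for z in(.024,.046)])
    print("plate",[proj("scene",(c[0]+a,c[1]+b,.024)) for a,b in((.048,.06),(-.048,.06),(-.048,-.06),(.018,-.06),(.048,-.03),(-.021,.08))])
```

```text
0.105 [0.4725 0.2091 0.105 ] [0.4737 0.3033 0.105 ] [array([282.745 , 211.0599]), array([285.3221, 211.9359]), array([316.3211, 222.4721]), array([319.0458, 223.3982])]
0.118 [0.4845 0.2142 0.118 ] [0.4857 0.3069 0.118 ] [array([282.8569, 207.4866]), array([285.4543, 208.3615]), array([316.7045, 218.8883]), array([319.4519, 219.8138])]
[array([288.2528, 225.981 ]), array([288.46  , 221.3492]), array([316.2128, 235.7895]), array([316.7228, 231.1527])]
[array([285.8105, 229.9618]), array([285.9939, 225.3298]), array([313.9699, 239.9544]), array([314.4606, 235.3193])]
air [array([288.9962, 236.7182]), array([289.2592, 231.1856]), array([309.8395, 244.2127]), array([310.3775, 238.6796])]
plate [array([314.9394, 258.9257]), array([327.9552, 233.6526]), array([287.2635, 219.5839]), array([277.2806, 235.5621]), array([282.8291, 247.0418]), array([331.5764, 243.0006])]
```

```bash
python3 -m inch '[{"claw":1,"travel":[0,0.012,-0.1],"turn":0},{"claw":1,"travel":[0,0.012,-0.2],"turn":0},{"claw":1,"travel":[0,0.012,-0.26],"turn":0},{"claw":1,"travel":[0,0.012,-0.3],"turn":0},{"claw":1,"travel":[0,0.012,-0.3],"turn":0}]' 20
python3 -m inch '[{"claw":1,"travel":[0,0,-0.05],"turn":0},{"claw":1,"travel":[0,0,-0.1],"turn":0},{"claw":1,"travel":[0,0,-0.1],"turn":0}]' 20
```

```text
clock: 6.1
position: [0.4793, 0.2654, 0.0639]
ee_rot: [0.0, 0.006, 1.0, 0.0]
contact_force: [-0.9, 0.1, 0.6]
width: 0.085
gripper_force: 0.0
clock: 6.4
position: [0.4782, 0.2651, 0.0424]
ee_rot: [-0.001, 0.006, 1.0, -0.0]
contact_force: [-0.2, -0.3, 0.7]
width: 0.0856
gripper_force: 0.0
```

```bash
python3 -m inch '[{"claw":0.6,"travel":[0,0,0.005],"turn":0},{"claw":0.6,"travel":[0,0,0.005],"turn":0},{"claw":0.6,"travel":[0,0,0.005],"turn":0},{"claw":0.6,"travel":[0,0,0.005],"turn":0}]' 25
python3 -m inch '[{"claw":0.6,"travel":[0,0,0.1],"turn":0},{"claw":0.6,"travel":[0,0,0.25],"turn":0},{"claw":0.6,"travel":[0,0,0.25],"turn":0}]' 25
```

```text
clock: 6.8
position: [0.4788, 0.2654, 0.0445]
ee_rot: [-0.0, 0.006, 1.0, -0.0]
contact_force: [-0.2, 0.0, -4.7]
width: 0.0798
gripper_force: 35.4
clock: 7.1
position: [0.4819, 0.2667, 0.098]
ee_rot: [0.004, 0.006, 1.0, 0.002]
contact_force: [1.4, 0.1, -3.6]
width: 0.0795
gripper_force: 35.5
```

```bash
cat >> deck.py <<'E'
def piv(p,phi=0):
    "TCP for bar centre at world p"
    return np.asarray(p)-[0,0,.0105]
E
python3 - <<'E'
from deck import *
q=np.load("deck.npy");h=np.array([np.sin(q[3]),-np.cos(q[3]),0]);z=np.array([0,0,1.])
E=W((60,95,0));prev=np.array([.4795,.265,.0945])
for a in(0,14.5,29):
    c,s=np.cos(np.radians(a)),np.sin(np.radians(a))
    p=piv(E+h*(-.048*c-.043*s)+z*(-.048*s+.043*c));print(a,p,(p-prev)/.2);prev=p
for n,l in dict(over=(0,0,60),home=(0,0,33)).items():
    p=piv(W(l));print(n,p,(p-prev)/.2);prev=p
print("h",h,"n",R(q[3])[:,2],"y",R(q[3])[:,1])
E
```

```text
0 [ 0.6177 -0.196   0.2224] [ 0.6911 -2.3048  0.6396]
14.5 [ 0.6195 -0.1869  0.209 ] [ 0.0091  0.0453 -0.0669]
29 [ 0.6206 -0.1814  0.1937] [ 0.0055  0.0274 -0.0764]
over [ 0.5312 -0.1444  0.2028] [-0.4473  0.1852  0.0453]
home [ 0.5286 -0.1572  0.1792] [-0.0129 -0.0642 -0.1181]
h [-0.1964 -0.9805  0.    ] n [0.0952 0.4754 0.8746] y [ 0.9805 -0.1964  0.    ]
```

```bash
python3 -m inch '[{"claw":0.6,"travel":[0,0,0.25],"turn":0},{"claw":0.6,"travel":[0,0,0.5],"turn":0},{"claw":0.6,"travel":[0,0,0.75],"turn":0},{"claw":0.6,"travel":[0,0,1.0],"turn":0},{"claw":0.6,"travel":[0,0,1.0],"turn":0}]' 25
python3 -m inch '[{"claw":0.6,"travel":[0.05,-0.15,0.1],"turn":-0.045},{"claw":0.6,"travel":[0.1,-0.3,0.1],"turn":-0.09},{"claw":0.6,"travel":[0.15,-0.45,0.1],"turn":-0.135},{"claw":0.6,"travel":[0.2,-0.6,0.1],"turn":-0.18},{"claw":0.6,"travel":[0.25,-0.75,0.1],"turn":-0.22}]' 25
python3 -m inch '[{"claw":0.6,"travel":[0.05,-0.15,0],"turn":-0.045},{"claw":0.6,"travel":[0.1,-0.3,0],"turn":-0.09},{"claw":0.6,"travel":[0.15,-0.45,0],"turn":-0.135},{"claw":0.6,"travel":[0.2,-0.6,0],"turn":-0.18},{"claw":0.6,"travel":[0.25,-0.75,0],"turn":-0.22}]' 25
python3 -m inch '[{"claw":0.6,"travel":[0,0,0],"turn":-0.045},{"claw":0.6,"travel":[0,0,0],"turn":-0.09},{"claw":0.6,"travel":[0,0,0],"turn":-0.119},{"claw":0.6,"travel":[0,0,0],"turn":-0.119}]' 25
```

```text
clock: 7.6
position: [0.4826, 0.267, 0.3015]
ee_rot: [0.007, 0.006, 1.0, 0.003]
contact_force: [0.9, 0.1, -4.9]
width: 0.0792
gripper_force: 40.0
clock: 8.1
position: [0.5285, 0.1142, 0.3117]
ee_rot: [-0.002, 0.347, 0.938, -0.001]
contact_force: [0.5, 0.2, -5.4]
width: 0.0796
gripper_force: 39.8
clock: 8.6
position: [0.5785, -0.0356, 0.3115]
ee_rot: [-0.002, 0.644, 0.765, -0.001]
contact_force: [0.7, -0.6, -5.6]
width: 0.0794
gripper_force: 39.8
clock: 9.0
position: [0.5783, -0.0345, 0.3116]
ee_rot: [-0.002, 0.774, 0.634, -0.002]
contact_force: [-0.4, -0.3, -5.8]
width: 0.0794
gripper_force: 39.8
```

```bash
python3 -m inch '[{"claw":0.6,"travel":[0.06,-0.25,0],"turn":0},{"claw":0.6,"travel":[0.12,-0.5,-0.1],"turn":0},{"claw":0.6,"travel":[0.197,-0.75,-0.2],"turn":0},{"claw":0.6,"travel":[0.197,-0.807,-0.35],"turn":0},{"claw":0.6,"travel":[0.197,-0.807,-0.35],"turn":0}]' 20
python3 -m inch '[{"claw":0.6,"travel":[0,0,-0.05],"turn":0},{"claw":0.6,"travel":[0,0,-0.08],"turn":0},{"claw":0.6,"travel":[0,0,-0.09],"turn":0},{"claw":0.6,"travel":[0,0,-0.095],"turn":0}]' 20
python3 -m inch '[{"claw":0.6,"travel":[0.003,0.015,-0.02],"turn":0},{"claw":0.6,"travel":[0.006,0.03,-0.04],"turn":0},{"claw":0.6,"travel":[0.009,0.045,-0.065],"turn":0},{"claw":0.6,"travel":[0.009,0.045,-0.065],"turn":0}]' 20
python3 - <<'E'
from h import *
s=imaging.get_image("scene")[:,:,::-1];t=imaging.get_image("top")[:,:,::-1]
cv2.imwrite("pics/m5.png",np.hstack([crop(s,60,90,130,130,3),crop(t,310,80,130,130,3)]))
E
```

```text
clock: 9.5
position: [0.6156, -0.1987, 0.2366]
ee_rot: [-0.005, 0.774, 0.633, -0.004]
contact_force: [-1.4, 0.6, -6.2]
width: 0.0794
gripper_force: 39.5
clock: 9.9
position: [0.6186, -0.1947, 0.2264]
ee_rot: [0.0, 0.773, 0.634, 0.0]
contact_force: [0.2, 1.3, -3.5]
width: 0.0792
gripper_force: 39.8
clock: 10.3
position: [0.6214, -0.1856, 0.2134]
ee_rot: [0.001, 0.773, 0.634, 0.002]
contact_force: [1.2, 4.7, 5.3]
width: 0.0794
gripper_force: 42.1
```

View pics/m5.png

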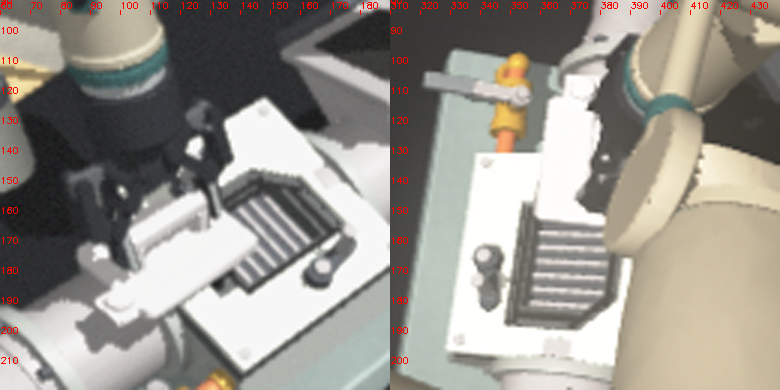

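The cover is tilting about its upper edge on the deck rim (cover at scene ≈(125,170)), still in the pads. Next I'll continue to flat.

```bash
python3 -m inch '[{"claw":0.6,"travel":[0.002,0.009,-0.025],"turn":0},{"claw":0.6,"travel":[0.004,0.018,-0.05],"turn":0},{"claw":0.6,"travel":[0.006,0.027,-0.08],"turn":0},{"claw":0.6,"travel":[0.006,0.027,-0.08],"turn":0}]' 20
python3 -m inch '[{"claw":0.6,"travel":[0,0,-0.015],"turn":0},{"claw":0.6,"travel":[0,0,-0.03],"turn":0},{"claw":0.6,"travel":[0,0,-0.03],"turn":0}]' 20
```

```text
clock: 10.8
position: [0.6225, -0.1802, 0.1966]
ee_rot: [-0.0, 0.773, 0.634, 0.001]
contact_force: [2.3, 5.3, 3.4]
width: 0.0794
gripper_force: 43.2
clock: 11.1
position: [0.6224, -0.1802, 0.1965]
ee_rot: [0.001, 0.773, 0.634, 0.002]
contact_force: [-3.3, 7.6, 24.8]
width: 0.0792
gripper_force: 46.2
```

```bash
python3 -m inch '[{"claw":0.6,"travel":[0.002,0.01,0.05],"turn":0},{"claw":0.6,"travel":[0.006,0.03,0.09],"turn":0},{"claw":0.6,"travel":[0.011,0.055,0.13],"turn":0},{"claw":0.6,"travel":[0.011,0.055,0.13],"turn":0}]' 20
python3 - <<'E'
from deck import *
from rig import get_state
q=np.load("deck.npy");p=np.array(get_state()["position"]);Rm=R(q[3])
loc=lambda p:Rm.T@(np.asarray(p)+[0,0,.0105]-q[:3])*1e3
print(loc((.6224,-.1802,.1965)),loc(p),p)
print("to (0,0,65)",(W((0,0,65))-[0,0,.0105]-p)/.2)
E
```

```text
clock: 11.5
position: [0.6241, -0.17, 0.2167]
ee_rot: [0.0, 0.773, 0.634, 0.0]
contact_force: [-0.2, -0.4, -4.0]
width: 0.0794
gripper_force: 42.5
[11.9829 96.4983 46.1555] [12.7565 96.2158 68.8062] [ 0.6241 -0.17    0.2167]
to (0,0,65) [-0.4626  0.1401 -0.0476]
```

```bash
python3 -m inch '[{"claw":0.6,"travel":[-0.15,0.05,0],"turn":0},{"claw":0.6,"travel":[-0.3,0.1,0],"turn":0},{"claw":0.6,"travel":[-0.46,0.14,-0.03],"turn":0},{"claw":0.6,"travel":[-0.46,0.14,-0.045],"turn":0},{"claw":0.6,"travel":[-0.46,0.14,-0.045],"turn":0}]' 20
python3 - <<'E'
from deck import *
s=imaging.get_image("scene")[:,:,::-1];t=imaging.get_image("top")[:,:,::-1]
cv2.imwrite("pics/s6.png",s);cv2.imwrite("pics/t6.png",t)
cv2.imwrite("pics/m6.png",np.hstack([crop(s,85,115,80,100,5),crop(t,325,110,80,100,5)]))
dx,dy,dz=0,0,32
for n,l in dict(lug1=(-36,80,-31),lug2=(-6,80,-31),c_mp=(-48,60,-31),c_mm=(-48,-60,-31),c_pp=(48,60,-31),barp=(0,40,9),lugroot=(-36,60,-31)).items():
    X=W(np.array(l)+[0,0,65]);print(n,proj("scene",X),proj("top",X))
for n,l in dict(slot1=(-38.5,82.5,0),slot2=(-3.5,82.5,0),slotr=(-38.5,62.5,0),rmp=(-50.5,62.5,0),rmm=(-50.5,-62.5,0)).items():
    X=W(l);print(n,proj("scene",X),proj("top",X))
E
```

```text
clock: 12.0
position: [0.5307, -0.1422, 0.2068]
ee_rot: [-0.001, 0.774, 0.634, -0.0]
contact_force: [0.7, 0.6, -3.5]
width: 0.0795
gripper_force: 42.3
lug1 [135.7715 182.7398] [357.4496 137.4117]
lug2 [127.86   174.3855] [368.4026 137.4497]
c_mp [144.9445 181.9585] [352.1632 144.1551]
c_mm [178.5244 158.8298] [346.0383 185.6051]
c_pp [119.9155 155.5939] [388.0691 144.6276]
barp [140.6821 157.0398] [365.6025 146.4394]
lugroot [141.7987 178.6449] [356.4582 144.2116]
slot1 [133.8327 189.9304] [359.4154 140.7998]
slot2 [124.8184 180.3906] [371.8672 140.9027]
slotr [139.7441 185.8557] [358.4601 147.4036]
rmp [142.8178 189.1006] [354.2829 147.3298]
rmm [177.101  165.1549] [348.1349 189.2728]
```

View pics/m6.png

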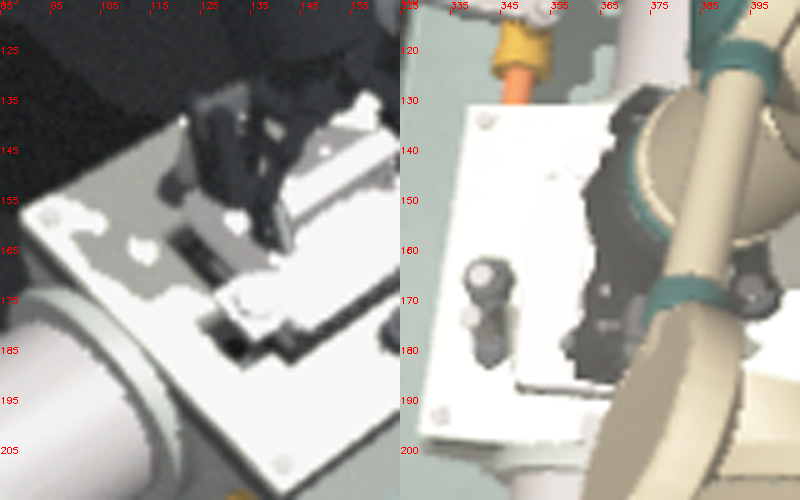

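The cover is held at the deck's tilt over the recess, lug at scene ≈(131,178) just above the slot at (129,184). Now I'll lower it along the deck normal.

```bash
cat > loc.py <<'E'
from deck import *
from rig import get_state
import sys
q=np.load("deck.npy");s=get_state();p=np.array(s["position"])
print("loc",R(q[3]).T@(p+[0,0,.0105]-q[:3])*1e3,"f deck",R(q[3]).T@np.array(s["contact_force"]))
for a in sys.argv[1:]:
    print(a,"units",(W([float(v) for v in a.split(",")])-[0,0,.0105]-p)/.2)
E
python3 loc.py 0.5,1,48 0.5,1,40
python3 - <<'E'
from deck import *
for n,v in dict(x=(1,0,0),y=(0,1,0),z=(0,0,1)).items(): print(n,R(np.load("deck.npy")[3])@v/200)
E
```

```text
loc [ 0.8885  1.1696 65.0316] f deck [-2.1038  1.1696 -4.0702]
0.5,1,48 units [-0.0086 -0.0386 -0.0754]
0.5,1,40 units [-0.0124 -0.0577 -0.1104]
x [-0.0009 -0.0043  0.0024]
y [ 0.0049 -0.001   0.    ]
z [0.0005 0.0024 0.0044]
```

```bash
python3 -m inch '[{"claw":0.6,"travel":[-0.004,-0.02,-0.035],"turn":0},{"claw":0.6,"travel":[-0.008,-0.039,-0.07],"turn":0},{"claw":0.6,"travel":[-0.008,-0.039,-0.075],"turn":0},{"claw":0.6,"travel":[-0.008,-0.039,-0.075],"turn":0}]' 20; python3 loc.py
python3 -m inch '[{"claw":0.6,"travel":[-0.001,-0.007,-0.013],"turn":0},{"claw":0.6,"travel":[-0.003,-0.014,-0.026],"turn":0},{"claw":0.6,"travel":[-0.004,-0.02,-0.035],"turn":0},{"claw":0.6,"travel":[-0.004,-0.02,-0.035],"turn":0}]' 20; python3 loc.py
```

```text
clock: 12.5
position: [0.53, -0.1505, 0.1919]
ee_rot: [-0.001, 0.774, 0.634, -0.0]
contact_force: [0.1, -0.4, -4.2]
width: 0.0793
gripper_force: 42.3
loc [ 0.1357  0.0137 47.4812] f deck [-1.7448  0.2112 -3.8397]
clock: 12.9
position: [0.5306, -0.1539, 0.1858]
ee_rot: [0.001, 0.774, 0.634, 0.001]
contact_force: [4.8, 3.4, -6.0]
width: 0.0795
gripper_force: 42.2
loc [-0.011   1.2644 40.5787] f deck [-6.6032  3.998  -3.1487]
```

```bash
python3 -m inch '[{"claw":0.6,"travel":[0.006,0.003,-0.003],"turn":0},{"claw":0.6,"travel":[0.005,-0.004,-0.015],"turn":0},{"claw":0.6,"travel":[0.003,-0.012,-0.03],"turn":0},{"claw":0.6,"travel":[0.003,-0.012,-0.03],"turn":0}]' 20; python3 loc.py
```

```text
clock: 13.3
position: [0.5303, -0.1556, 0.1819]
ee_rot: [-0.0, 0.774, 0.634, 0.001]
contact_force: [0.5, 6.8, 7.9]
width: 0.0796
gripper_force: 43.9
loc [-0.3866  1.3308 36.3229] f deck [-2.1107 -0.842  10.16  ]
```

```bash
python3 -m inch '[{"claw":0.6,"travel":[0,0.001,0.008],"turn":0},{"claw":1,"travel":[0,0.001,0.008],"turn":0},{"claw":1,"travel":[0,0.001,0.008],"turn":0},{"claw":1,"travel":[0,0.001,0.008],"turn":0},{"claw":1,"travel":[0,0.001,0.008],"turn":0}]' 20
python3 -m inch '[{"claw":1,"travel":[0,0,0.1],"turn":0},{"claw":1,"travel":[0,0,0.25],"turn":0},{"claw":1,"travel":[0,0,0.5],"turn":0},{"claw":-1,"travel":[0,0,0.5],"turn":0},{"claw":-1,"travel":[0,0,0.5],"turn":0}]' 20
python3 - <<'E'
from deck import *
s=imaging.get_image("scene")[:,:,::-1];t=imaging.get_image("top")[:,:,::-1]
cv2.imwrite("pics/s7.png",s);cv2.imwrite("pics/t7.png",t)
cv2.imwrite("pics/m7.png",np.hstack([crop(s,85,115,80,100,5),crop(t,325,110,80,100,5)]))
E
```

```text
clock: 13.8
position: [0.5298, -0.157, 0.1814]
ee_rot: [0.0, 0.774, 0.634, -0.0]
contact_force: [0.5, -0.1, 0.3]
width: 0.0857
gripper_force: 0.0
clock: 14.3
position: [0.5304, -0.157, 0.2828]
ee_rot: [0.002, 0.774, 0.634, 0.001]
contact_force: [0.2, 1.2, 0.5]
width: 0.0589
gripper_force: 0.0
```

View pics/m7.png

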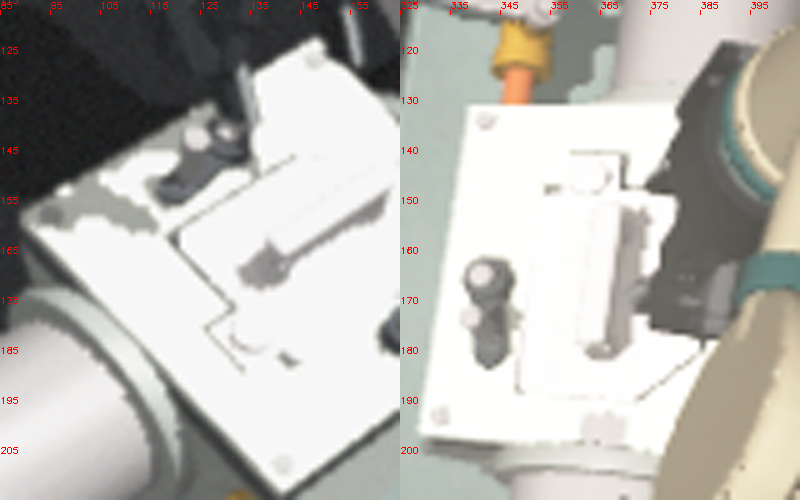

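The cover is home with only thin gap lines showing all round, and the lug is in its slot (top ≈(365,143)). Now I'll plan the clamps.

Run:
```python
from deck import *
from rig import get_state
prev=np.array(get_state()["position"])
for p in [(-106,-38,95),(-106,-38,25),(-96,-38,25),(-70,-38,25),(-44,-23,25),(-46,-32,25),(-46,-32,110),(96,36,100),(96,36,25),(60,38,25),(42,23,25),(44,32,25),(44,32,90)]:
    t=tip(*p);print(p,t,(t-prev)/.2);prev=t
```

```text
(-106, -38, 95) [ 0.5154 -0.0294  0.2115] [-0.0688  0.6349 -0.3439]
(-106, -38, 25) [ 0.5088 -0.0627  0.1503] [-0.0333 -0.1664 -0.3061]
(-96, -38, 25) [ 0.5071 -0.0712  0.1551] [-0.0086 -0.0429  0.0242]
(-70, -38, 25) [ 0.5026 -0.0935  0.1678] [-0.0223 -0.1115  0.063 ]
(-44, -23, 25) [ 0.5128 -0.1188  0.1804] [ 0.0512 -0.1262  0.063 ]
(-46, -32, 25) [ 0.5044 -0.1153  0.1794] [-0.0424  0.0174 -0.0048]
(-46, -32, 110) [ 0.5124 -0.0749  0.2537] [0.0405 0.202  0.3717]
(96, 36, 100) [ 0.5538 -0.2148  0.3138] [ 0.2066 -0.6994  0.3005]
(96, 36, 25) [ 0.5466 -0.2504  0.2482] [-0.0357 -0.1783 -0.328 ]
(60, 38, 25) [ 0.5548 -0.2199  0.2308] [ 0.0407  0.1524 -0.0873]
(42, 23, 25) [ 0.5432 -0.2016  0.222 ] [-0.0581  0.0919 -0.0436]
(44, 32, 25) [ 0.5516 -0.205   0.223 ] [ 0.0424 -0.0174  0.0048]
(44, 32, 90) [ 0.5578 -0.1741  0.2799] [0.0309 0.1545 0.2843]
```

```bash
python3 -m inch '[{"claw":-1,"travel":[-0.03,0.25,0],"turn":0},{"claw":-1,"travel":[-0.07,0.5,-0.1],"turn":0},{"claw":-1,"travel":[-0.07,0.635,-0.344],"turn":0},{"claw":-1,"travel":[-0.07,0.635,-0.344],"turn":0},{"claw":-1,"travel":[-0.07,0.635,-0.344],"turn":0}]'
python3 -m inch '[{"claw":-1,"travel":[-0.015,-0.08,-0.15],"turn":0},{"claw":-1,"travel":[-0.033,-0.166,-0.306],"turn":0},{"claw":-1,"travel":[-0.033,-0.166,-0.306],"turn":0}]'
python3 -m inch '[{"claw":-1,"travel":[-0.009,-0.043,0.024],"turn":0},{"claw":-1,"travel":[-0.016,-0.08,0.045],"turn":0},{"claw":-1,"travel":[-0.024,-0.12,0.066],"turn":0},{"claw":-1,"travel":[-0.031,-0.154,0.087],"turn":0},{"claw":-1,"travel":[-0.031,-0.154,0.087],"turn":0}]'
python3 -m inch '[{"claw":-1,"travel":[0.013,-0.032,0.016],"turn":0},{"claw":-1,"travel":[0.025,-0.063,0.032],"turn":0},{"claw":-1,"travel":[0.038,-0.095,0.048],"turn":0},{"claw":-1,"travel":[0.051,-0.126,0.063],"turn":0},{"claw":-1,"travel":[0.051,-0.126,0.063],"turn":0}]'
```

```text
clock: 14.9
position: [0.5142, -0.0288, 0.21]
ee_rot: [-0.002, 0.773, 0.635, -0.002]
contact_force: [0.1, -0.8, -0.2]
width: 0.0
gripper_force: 0.0
clock: 15.2
position: [0.5101, -0.0647, 0.1506]
ee_rot: [-0.0, 0.774, 0.633, 0.0]
contact_force: [-0.2, 1.1, 0.3]
width: 0.0002
gripper_force: 0.0
clock: 15.7
position: [0.503, -0.0954, 0.1701]
ee_rot: [0.001, 0.774, 0.634, -0.0]
contact_force: [-0.0, -0.7, 0.3]
width: 0.0001
gripper_force: 0.6
clock: 16.2
position: [0.5143, -0.1202, 0.1818]
ee_rot: [0.001, 0.774, 0.634, -0.0]
contact_force: [-0.4, -0.1, 0.4]
width: 0.0002
gripper_force: 0.4
```

```bash
python3 -m inch '[{"claw":-1,"travel":[0.012,-0.002,0],"turn":0},{"claw":-1,"travel":[0.024,-0.005,0],"turn":0},{"claw":-1,"travel":[0.024,-0.005,0],"turn":0}]'
python3 - <<'E'
from deck import *
s=imaging.get_image("scene")[:,:,::-1];t=imaging.get_image("top")[:,:,::-1]
cv2.imwrite("pics/s8.png",s);cv2.imwrite("pics/t8.png",t)
# dark blob near predicted post-top for angles
for a in (0,.25,.5,1,1.4):
    X=W((-72+32*np.cos(a),-32*np.sin(a),30));u=proj("scene",X);print(a,u,s[int(u[1]+.5),int(u[0]+.5)])
E
```

```text
clock: 16.5
position: [0.5181, -0.12, 0.1814]
ee_rot: [0.0, 0.773, 0.634, -0.0]
contact_force: [-3.3, -1.2, 1.5]
width: -0.0001
gripper_force: 1.7
0 [159.9076 168.6467] [104 103 104]
0.25 [162.3668 167.4025] [175 177 181]
0.5 [165.1598 166.7701] [120 122 119]
1 [171.0515 167.4315] [243 243 244]
1.4 [175.2835 169.6786] [247 247 247]
```

```bash
python3 -m inch '[{"claw":-1,"travel":[-0.05,0.01,0],"turn":0},{"claw":-1,"travel":[-0.06,0.06,0.1],"turn":0},{"claw":-1,"travel":[-0.04,0.15,0.3],"turn":0},{"claw":-1,"travel":[-0.02,0.22,0.5],"turn":0},{"claw":-1,"travel":[-0.02,0.22,0.65],"turn":0}]'
python3 -m inch '[{"claw":-1,"travel":[0.1,-0.24,0],"turn":0},{"claw":-1,"travel":[0.2,-0.47,0],"turn":0},{"claw":-1,"travel":[0.2,-0.7,0],"turn":0},{"claw":-1,"travel":[0.2,-0.7,0],"turn":0},{"claw":-1,"travel":[0.2,-0.7,0],"turn":0}]'
python3 - <<'E'
from deck import *
from rig import get_state
p=np.array(get_state()["position"]);print((tip(98,36,25)-p)/.2)
E
```

```text
clock: 17.1
position: [0.5153, -0.0736, 0.3141]
ee_rot: [0.001, 0.773, 0.635, 0.003]
contact_force: [0.7, -0.5, -0.2]
width: -0.0
gripper_force: 0.0
clock: 17.6
position: [0.5543, -0.2162, 0.3108]
ee_rot: [-0.0, 0.774, 0.633, 0.001]
contact_force: [0.3, 0.6, -1.2]
width: 0.0
gripper_force: 0.0
[-0.0399 -0.1798 -0.3082]
```

```bash
python3 -m inch '[{"claw":-1,"travel":[-0.02,-0.09,-0.15],"turn":0},{"claw":-1,"travel":[-0.04,-0.18,-0.308],"turn":0},{"claw":-1,"travel":[-0.04,-0.18,-0.308],"turn":0}]'
python3 -m inch '[{"claw":-1,"travel":[0.01,0.04,-0.023],"turn":0},{"claw":-1,"travel":[0.02,0.08,-0.046],"turn":0},{"claw":-1,"travel":[0.03,0.12,-0.07],"turn":0},{"claw":-1,"travel":[0.042,0.16,-0.092],"turn":0},{"claw":-1,"travel":[0.042,0.16,-0.092],"turn":0}]'
python3 -m inch '[{"claw":-1,"travel":[-0.014,0.023,-0.011],"turn":0},{"claw":-1,"travel":[-0.029,0.046,-0.022],"turn":0},{"claw":-1,"travel":[-0.044,0.069,-0.033],"turn":0},{"claw":-1,"travel":[-0.058,0.092,-0.044],"turn":0},{"claw":-1,"travel":[-0.058,0.092,-0.044],"turn":0}]'
python3 -m inch '[{"claw":-1,"travel":[-0.012,0.002,0],"turn":0},{"claw":-1,"travel":[-0.02,0.004,0],"turn":0},{"claw":-1,"travel":[-0.02,0.004,0],"turn":0}]'
```

```text
clock: 17.9
position: [0.5436, -0.2502, 0.2457]
ee_rot: [-0.004, 0.774, 0.634, -0.001]
contact_force: [-1.5, 0.1, -0.2]
width: 0.0002
gripper_force: 0.0
clock: 18.4
position: [0.5558, -0.2176, 0.2316]
ee_rot: [0.0, 0.773, 0.635, 0.001]
contact_force: [1.0, -0.0, 0.5]
width: 0.0001
gripper_force: 0.5
clock: 18.9
position: [0.5422, -0.2012, 0.2225]
ee_rot: [0.0, 0.774, 0.634, -0.0]
contact_force: [1.5, -1.7, 1.0]
width: 0.0002
gripper_force: 1.2
clock: 19.2
position: [0.5414, -0.2012, 0.2227]
ee_rot: [0.002, 0.774, 0.634, 0.002]
contact_force: [7.1, -3.3, -0.0]
width: -0.0002
gripper_force: 3.6
```

```bash
python3 -m inch '[{"claw":-1,"travel":[0.03,-0.005,0.01],"turn":0},{"claw":-1,"travel":[0.06,0.03,0.1],"turn":0},{"claw":-1,"travel":[0.1,0.05,0.35],"turn":0},{"claw":-1,"travel":[0.1,0.05,0.45],"turn":0},{"claw":-1,"travel":[0.1,0.05,0.45],"turn":0}]'
python3 - <<'E'
from deck import *
from rig import get_state
t=imaging.get_image("top")[:,:,::-1];s=imaging.get_image("scene")[:,:,::-1];cv2.imwrite("pics/s9.png",s);cv2.imwrite("pics/t9.png",t)
q=np.load("deck.npy");yaw=q[3]
stem=tri((113,218.5),(353,111.3));print("stem tri guess",stem)
st=np.array([.710,-.1475,.119])
print("stem proj scene",proj("scene",st),"top",proj("top",st))
prev=np.array(get_state()["position"])
for th,d in((-.1,35),(0,23),(.4,24),(.8,25),(1.2,23),(1.48,20)):
    a=np.pi/2+yaw-th;u=np.array([np.cos(a),np.sin(a)]);tt=np.array([np.sin(a),-np.cos(a)])
    f=st[:2]+.075*u-tt*d/1e3;p=np.array([*f,.127]);print(th,p,(p-prev)/.2);prev=p
Y=R(yaw)[:,1];H=np.array([-Y[1],Y[0],0])*-1
for a in(-.043,.043): print("body far edge",proj("top",prev+Y*a+H*.043+[0,0,.054]))
E
```

```text
clock: 19.7
position: [0.5596, -0.1902, 0.3155]
ee_rot: [0.001, 0.773, 0.634, 0.001]
contact_force: [-0.1, 0.3, 0.1]
width: 0.0002
gripper_force: 0.0
stem tri guess (array([ 0.7086, -0.1476,  0.1278]), np.float64(0.0013798962260876204))
stem proj scene [113.7797 221.382 ] top [352.3422 111.8511]
-0.1 [ 0.6825 -0.0694  0.127 ] [ 0.6227  0.6013 -0.9227]
0 [ 0.7022 -0.0694  0.127 ] [0.0985 0.     0.    ]
0.4 [ 0.7324 -0.072   0.127 ] [ 0.1509 -0.0128  0.    ]
0.8 [ 0.7595 -0.0858  0.127 ] [ 0.1355 -0.0692  0.    ]
1.2 [ 0.7799 -0.1119  0.127 ] [ 0.1023 -0.1305  0.    ]
1.48 [ 0.7867 -0.1356  0.127 ] [ 0.0339 -0.1185  0.    ]
body far edge [365.4755  94.5715]
body far edge [369.5164  66.6948]
```

```bash
python3 -m inch '[{"claw":-1,"travel":[0.15,0.15,0],"turn":0},{"claw":-1,"travel":[0.3,0.3,0],"turn":0},{"claw":-1,"travel":[0.45,0.45,0],"turn":0},{"claw":-1,"travel":[0.6,0.6,0],"turn":0},{"claw":-1,"travel":[0.61,0.6,0],"turn":0}]'
python3 -m inch '[{"claw":-1,"travel":[0,0,-0.24],"turn":0},{"claw":-1,"travel":[0,0,-0.48],"turn":0},{"claw":-1,"travel":[0,0,-0.7],"turn":0},{"claw":-1,"travel":[0,0,-0.9],"turn":0},{"claw":-1,"travel":[0,0,-0.94],"turn":0}]'
python3 -m inch '[{"claw":-1,"travel":[0.05,0,0],"turn":0},{"claw":-1,"travel":[0.1,0,0],"turn":0},{"claw":-1,"travel":[0.15,-0.004,0],"turn":0},{"claw":-1,"travel":[0.2,-0.008,0],"turn":0},{"claw":-1,"travel":[0.25,-0.012,0],"turn":0}]'
```

```text
clock: 20.3
position: [0.6824, -0.0659, 0.3083]
ee_rot: [-0.003, 0.772, 0.636, -0.001]
contact_force: [-0.1, -0.3, -0.9]
width: 0.0003
gripper_force: 0.0
clock: 20.8
position: [0.675, -0.07, 0.117]
ee_rot: [-0.006, 0.774, 0.634, -0.005]
contact_force: [-0.7, 0.5, -1.7]
width: -0.0
gripper_force: 0.0
clock: 21.3
position: [0.7317, -0.0731, 0.1257]
ee_rot: [0.0, 0.773, 0.634, -0.0]
contact_force: [-3.7, -0.2, 0.7]
width: -0.0002
gripper_force: 1.3
```

Contact with the handle (about 3.7 N). I'll follow the arc.

```bash
python3 -m inch '[{"claw":-1,"travel":[0.035,-0.015,0],"turn":0},{"claw":-1,"travel":[0.07,-0.03,0],"turn":0},{"claw":-1,"travel":[0.105,-0.05,0],"turn":0},{"claw":-1,"travel":[0.138,-0.066,0],"turn":0}]'
python3 -m inch '[{"claw":-1,"travel":[0.03,-0.032,0],"turn":0},{"claw":-1,"travel":[0.06,-0.065,0],"turn":0},{"claw":-1,"travel":[0.08,-0.098,0],"turn":0},{"claw":-1,"travel":[0.102,-0.13,0],"turn":0}]'
python3 -m inch '[{"claw":-1,"travel":[0.01,-0.03,0],"turn":0},{"claw":-1,"travel":[0.02,-0.06,0],"turn":0},{"claw":-1,"travel":[0.03,-0.09,0],"turn":0},{"claw":-1,"travel":[0.034,-0.118,0],"turn":0},{"claw":-1,"travel":[0.034,-0.118,0],"turn":0}]'
```

```text
clock: 21.7
position: [0.7589, -0.0863, 0.1243]
ee_rot: [-0.0, 0.774, 0.634, -0.0]
contact_force: [-3.3, 1.1, -0.1]
width: 0.0
gripper_force: 1.2
clock: 22.1
position: [0.7792, -0.1125, 0.1243]
ee_rot: [-0.0, 0.774, 0.634, 0.0]
contact_force: [-1.8, 1.2, 0.1]
width: -0.0001
gripper_force: 1.3
clock: 22.6
position: [0.7863, -0.1371, 0.1246]
ee_rot: [0.001, 0.774, 0.634, 0.0]
contact_force: [-0.9, 0.0, 0.3]
width: 0.0001
gripper_force: 0.0
```

```bash
python3 -m inch '[{"claw":-1,"travel":[-0.002,-0.01,0],"turn":0},{"claw":-1,"travel":[-0.004,-0.02,0],"turn":0},{"claw":-1,"travel":[-0.004,-0.025,0],"turn":0}]'
python3 -m inch '[{"claw":-1,"travel":[0.01,0.1,0.02],"turn":0},{"claw":-1,"travel":[0,0.2,0.2],"turn":0},{"claw":-1,"travel":[-0.1,0.4,0.4],"turn":0},{"claw":-1,"travel":[-0.2,0.6,0.6],"turn":0},{"claw":-1,"travel":[-0.3,0.8,0.7],"turn":0}]'
python3 -m inch '[{"claw":-1,"travel":[-0.3,0.2,0.1],"turn":0},{"claw":-1,"travel":[-0.6,0.5,0.1],"turn":0},{"claw":-1,"travel":[-0.9,0.8,0.1],"turn":0},{"claw":-1,"travel":[-0.9,0.8,0.1],"turn":0},{"claw":-1,"travel":[-0.9,0.8,0.1],"turn":0}]'
python3 - <<'E'
from deck import *
s=imaging.get_image("scene")[:,:,::-1];t=imaging.get_image("top")[:,:,::-1]
cv2.imwrite("pics/m10.png",np.hstack([crop(s,70,110,130,150,3),crop(t,315,60,130,150,3)]))
E
```

```text
clock: 22.9
position: [0.7858, -0.1406, 0.1249]
ee_rot: [0.001, 0.773, 0.634, 0.001]
contact_force: [2.2, 2.9, -1.2]
width: -0.0003
gripper_force: 1.3
clock: 23.4
position: [0.732, 0.0062, 0.2587]
ee_rot: [0.002, 0.774, 0.634, 0.001]
contact_force: [0.8, -0.5, 0.4]
width: -0.0002
gripper_force: 0.0
clock: 23.9
position: [0.5494, 0.1671, 0.2766]
ee_rot: [0.0, 0.773, 0.634, 0.0]
contact_force: [0.6, 1.0, 0.6]
width: -0.0002
gripper_force: 0.0
```

View pics/m10.png

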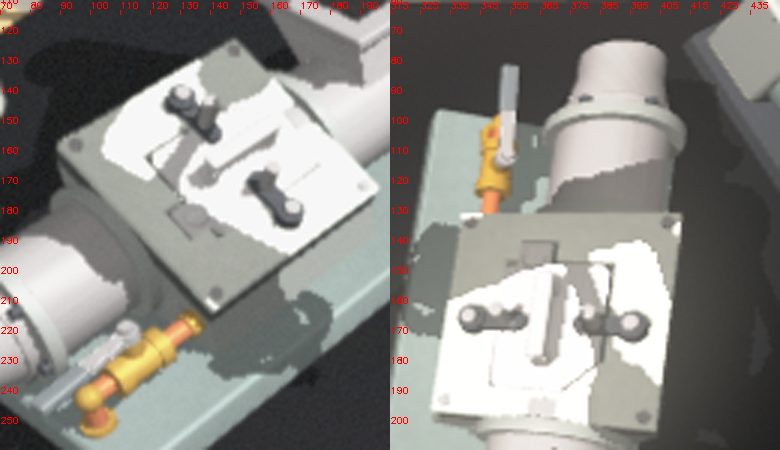

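Run:
```python
from h import *
f=lambda x,y:(315+(x-390)/3-.33,60+y/3-.33)
a=onz("top",f(506,158),.122);b=onz("top",f(510,66),.119);d=b-a;print(a,b,np.hypot(*d[:2]),np.arctan2(d[1],d[0]),"valve",-.198+1.571-np.arctan2(d[1],d[0]))
g=lambda x,y:(70+x/3-.33,110+y/3-.33)
a=onz("scene",g(127,330),.122);b=onz("scene",g(38,405),.119);d=b-a;print(a,b,np.hypot(*d[:2]),np.arctan2(d[1],d[0]))
```

```text
[ 0.7072 -0.1495  0.122 ] [ 0.806 -0.16   0.119] 0.09927019675511362 -0.10638604171206144 valve 1.4793860417120615
[ 0.7092 -0.1529  0.122 ] [ 0.8025 -0.1641  0.119 ] 0.09393209258242786 -0.11959270569666589
```

The clamps point straight in (top ≈(490,318) and (612,323) in the crop), the cover is home, and the valve reads about 1.48 rad, in line with the pipe. Handing in.

```bash
python3 -c "
from rig import ticket
print(ticket.sign_off())"
```

```text
the job is handed in; nothing more can be done
None
```

The job is handed in at about 24 s on the clock: in the last camera check the cover was fully home, both clamps pointed straight in over it, and the valve was open at about 1.48 rad; `sign_off` returned no verdict.

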